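# Uncap a gas port of unknown thread hand and hold the cap

### The job

Take the blanking cap off the red-ringed port of the gas manifold, so that the roaster's burner can be connected there. It comes loose with a short turn, but nobody marked which way: it may be a left-hand or a right-hand one, so try both ways until it turns freely to its far stop, then lift it straight off. Finish still holding the cap upright in the gripper, about 10 cm above where it sat and straight over its port; leave the other cap and the rest of the bench as they are.

Things in the scene. Friction and masses are not known exactly. Their poses are not given: they have to be found in the camera images.
- cap_mid (a point): Grip of the cap to take off, on the red-ringed port: centre of a black round fluted knob, 32 mm across, 28 mm high, on a round aluminium cap 52 mm across and 26 mm high (about 130 g in all). The point is on the cap's axis, 14 mm under the knob's top, 14 mm above the cap's round top. y along the white line across the knob, z up. Locked, the line lies along the manifold's y.
- cap: Same cap; origin on its axis at the skirt's lower rim, 40 mm under the grip's centre. Locked: 4 degrees of play, 2 mm of lift. Wrong way: hard stop within 12 degrees (the knob then slips in the fingers, at about 0.4 N m for a 40 N grip). Right way (clockwise or anticlockwise, unseen, varies): turns easily to a stop at 55 degrees; lifts off from 45 to 55 degrees, clear of the neck 20 mm up.
- collar_red: Red ring, 72 mm across and 6 mm high, lying on the manifold's top around the port to be opened; it may be either of the manifold's two ports. Origin on the port's axis, on the manifold's top face. z up. The seated cap's grip centre lies 54 mm above this origin.
- other_cap_mid (a point): The second cap, of the same look and size, on the blue-ringed port 160 mm from the first: leave it alone. The point is the centre of its knob, y along the white line, z up.
- manifold: Fixed grey steel gas manifold, a block 90 mm (x) by 250 mm (y) by 50 mm high on a 120 by 280 mm foot plate. Origin under its centre, on the table; the two ports stand on its top at 80 mm either side of the origin along its y; a copper pipe leaves its +x side.
- funnel_mid (a point): Steel funnel standing mouth down, 132 mm across, 105 mm high; point half-way up. A bystander.
- dish: Round steel bean dish, 120 mm across, 14 mm high, with a few coffee beans; origin under its centre. A bystander.
- mug_rim (a point): Steel mug, 76 mm across, 85 mm high; the point is the centre of its mouth. A bystander.
- wrench_grip (a point): Wrench, 170 mm long, lying in front of the manifold; point on its handle. A bystander.
- timer: White kitchen timer, 60 by 75 by 18 mm, with yellow keys; origin under its centre. A bystander.

How it is judged:
By the outcome, as a careful person would: the job done as asked, in the order asked, and still so for the second after the job is handed in, while the arm keeps its last pose, push and grip.
It also fails if it takes over 45 s, if anything falls off the work surface, if the arm or the gripper's body presses on something with over 40 N, if the wrist force passes 120 N, or if a joint passes its speed limit or range.

### The arm

A 6-joint arm with a two-finger parallel gripper is mounted at the origin on the work surface. World frame = base frame: x ahead of the robot, y to its left, z up, the work surface at z = 0. Lengths are in mm, angles in degrees, forces in N, time in s.
With the tool pointing down it reaches from about 300 to 850 mm from the base axis. Payload 4.2 kg.
Tool frame: the origin (TCP) lies at the very end of the fingers, on their centre line; the grasp point (between the pads) lies env.grip_point_offset behind it (env.grip_point_offset is the distance from the TCP to the grasp point, in mm); z points along the fingers, y is the direction in which the jaws open and shut (so a half turn about z gives the same grasp; the last joint's range is limited). The gripper opens to 91 mm and grips with 3 to 60 N. Pads are 32 mm wide; open, the fingers measure 118 mm over their backs; the gripper's body (76 mm by 178 mm) begins 60 mm behind the grasp point.
Start: joints at [75.344, 18.312, 89.639, -0, 72.044, -1.146], TCP at [134.333, 559.104, 213.976] pointing down, gripper open.
Joint ranges: [-177.97, 177.97], [-48.28, 115.42], [12.27, 149.76], [-77.06, 257.06], [2.81, 150.46], [-146.56, 146.56]. Speed limits (degrees/s): [147.25, 147.25, 180, 180, 180, 180].

### API

Orientations are given as [roll, pitch, yaw] about the fixed x, y, z axes, in that order (R = Rz(yaw) Ry(pitch) Rx(roll)).
In Python, from workcell import env, grab_frame, camera_params gives the robot as it stands. The module is installed in compiled form; this text tells all that it offers.
- The arm moves only by the shell command python3 -m creep 'ROWS' [OPENING] [FORCE]. ROWS is a JSON object of lists of equal length, an entry for each row: "offset": the shift along the tool's x, y, z in m, a list of three; "rotation": the turn, a rotation vector about the tool's x, y, z in degrees, a list of three. A call has 1 to 5 rows; each row shifts and turns the commanded pose from where the row before left it, along the tool's axes as they then stand; what a row does not reach is not made up. A row lasts 1/8 s, in which the tool goes at most 62.5 mm and 10.7 degrees, less where a joint would pass 70% of its speed; a pose out of reach is approached as far as the arm can. A call is refused whole if a number of a shift passes 0.0625 or a number of a turn 10.7, either way. A call with a gripper value outside its range is refused whole. OPENING is the closure, from 0 (fully open) to 1 (shut), set as the call begins (- or left out, the last holds). The fingers move at their own pace and stop on an object; FORCE is the grip in N (left out, the last holds). Time passes only in rows, so rows that do not move let the fingers close. It gives the time, the measured TCP pose, the force and the opening at its end, in the units of the state.
- env.state(): the state, without advancing time (a new reading comes with each control period).
- grab_frame(name): name is "scene" or "top" or "wrist"; returns the picture (480x640x3 uint8, red, green, blue); there is no depth.
- camera_params(name): a dict with "mtx" (3x3 intrinsics, pixels), "R" (3x3) and "t" (3): a world point X has camera coordinates R X + t. Camera axes: x right, y down, z forward; pixel columns grow to the right and rows downward; lengths in mm; the calibration is good to about 2 mm. A picture is of the moment at which its call begins: read the wrist's pose just before it. camera_params takes no time and is no camera call; for the wrist camera it gives the pose at the moment of the call.
- env.job_done(): hands the job in, once; it reports no verdict.
The state is a dict: "time_s": time; "qpos": joint angles; "qvel": joint speeds; "effort": joint torques, N m; "ee_pos": TCP position; "ee_rot": TCP orientation; "force": force on the tool from outside, world axes, zero at the start; "torque": the same for the moment, N m; "gripper_width": finger opening in mm.
Only numpy, scipy, OpenCV 4.12 (cv2) and the standard library are available. Lean on these libraries where they do the work, as an engineer would, in place of code of your own. Each camera call takes 0.05 s, during which the arm holds its last target.

## Working session

There is one attempt and no reset: what is moved stays moved. The work goes in short steps, Python scripts to look and compute and a shell command to move; the robot and the scene stay as the last step left them, time stands still between calls to the robot, and variables do not carry over. Pictures are saved under pics/ and viewed, and the job is handed in when it is done.

```bash
mkdir -p pics; python3 - <<'E'
from workcell import env, grab_frame, camera_params
import cv2
for n in ["top","scene","wrist"]:
    f=grab_frame(n); cv2.imwrite(f"pics/{n}0.png",f[:,:,::-1])
    p=camera_params(n); print(n,p["mtx"].round(1).tolist(),p["R"].round(3).tolist(),p["t"].round(1).tolist())
print(env.state(),env.grip_point_offset)
E
```

```text
top [[497.6, 0.0, 323.9], [0.0, 497.6, 242.4], [0.0, 0.0, 1.0]] [[-0.019, -1.0, 0.023], [-0.982, 0.015, -0.188], [0.187, -0.026, -0.982]] [32.2, 588.6, 884.8]
scene [[589.0, 0.0, 322.9], [0.0, 589.0, 236.6], [0.0, 0.0, 1.0]] [[-0.156, 0.988, 0.0], [0.58, 0.092, -0.809], [-0.799, -0.126, -0.588]] [41.1, -247.6, 1652.5]
wrist [[397.7, 0.0, 327.2], [0.0, 397.7, 235.6], [0.0, 0.0, 1.0]] [[0.234, 0.972, -0.002], [0.937, -0.225, 0.269], [0.261, -0.065, -0.963]] [-572.9, -30.4, 392.4]
{'time_s': 0.15, 'qpos': array([ 7.53437320e+01,  1.83422039e+01,  8.96884191e+01, -4.10596883e-04,
        7.20441088e+01, -1.14364558e+00]), 'qvel': array([ 0.00769635, -0.10881153, -0.115604  , -0.01185041,  0.01716877,
        0.02422181]), 'effort': array([-7.86814162e-04, -4.12777412e+01, -2.32156116e+01,  7.26213050e-02,
        4.34124400e-02, -9.15939290e-05]), 'ee_pos': array([134.24080605, 558.73333348, 213.33676198]), 'ee_rot': array([-1.79925275e+02, -1.10121991e-03,  1.66487504e+02]), 'force': array([-0.19114047, -0.30126043, -0.77469829]), 'torque': array([-0.02335479,  0.02866923,  0.04614364]), 'gripper_width': 91.06706343689405} 18.8
```

View pics/top0.png

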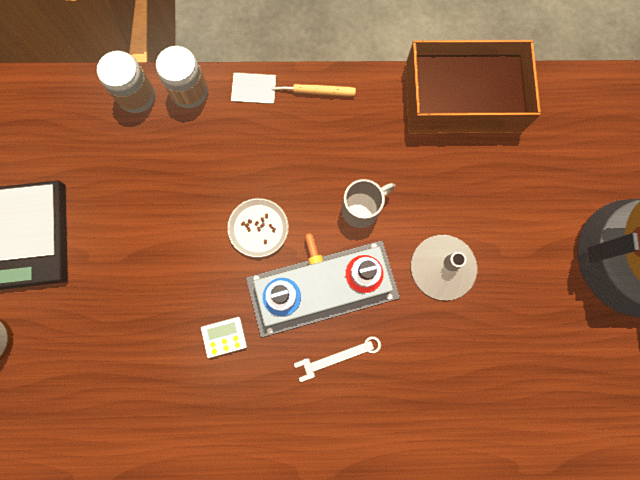

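View pics/scene0.png

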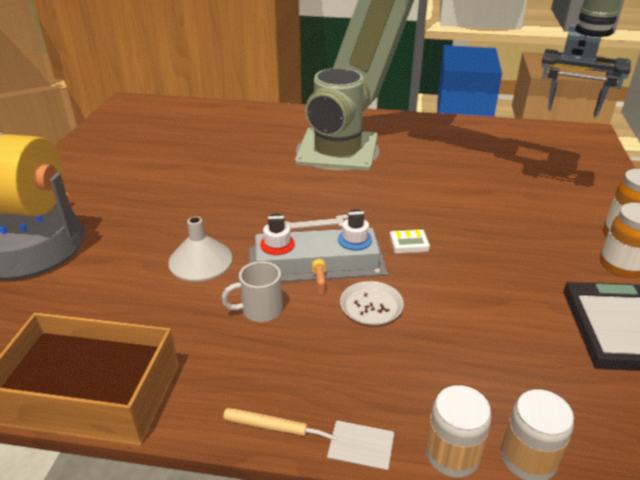

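The top view shows the red-ringed port at about (365,272), the blue at (281,295), the funnel at (445,267) and the mug at (365,203). Next I measure.

```bash
cat > h.py <<'E'
from workcell import env, grab_frame, camera_params
import cv2, numpy as np
def ray(p,uv):
    d=p["R"].T@np.linalg.inv(p["mtx"])@np.array([uv[0],uv[1],1.]); return -p["R"].T@p["t"],d
def plane(p,uv,z):
    c,d=ray(p,uv); return c+d*(z-c[2])/d[2]
def tri(a,b):
    (c1,d1),(c2,d2)=a,b
    s=np.linalg.lstsq(np.c_[d1,-d2],c2-c1,rcond=None)[0]
    A=c1+d1*s[0];B=c2+d2*s[1]; return (A+B)/2,np.linalg.norm(A-B)
def ring(f,col):
    h=cv2.cvtColor(f,cv2.COLOR_RGB2HSV)
    m=(cv2.inRange(h,(0,200,120),(4,255,255))|cv2.inRange(h,(174,200,120),(180,255,255))) if col=='r' else cv2.inRange(h,(100,150,80),(120,255,255))
    return m
E
python3 - <<'E'
from h import *
c={}
for n in ["top","scene"]:
    f=cv2.imread(f"pics/{n}0.png")[:,:,::-1].copy(); p=camera_params(n)
    for col in 'rb':
        m=ring(f,col)
        box=(slice(230,330),slice(240,400)) if n=="top" else (slice(205,260),slice(250,390))
        q=np.zeros_like(m);q[box]=m[box]
        k,l,st,_=cv2.connectedComponentsWithStats(q)
        keep=[i for i in range(1,k) if st[i,4]>15]; q=np.isin(l,keep).astype(np.uint8)
        pts=cv2.findNonZero(q); hull=cv2.convexHull(pts); e=cv2.fitEllipse(hull)
        print(n,col,len(pts),cv2.boundingRect(pts),e)
        # ring outer points cast on plane
        for z in (56,):
            P=np.array([plane(p,u[0],z)[:2] for u in hull],np.float32); print(cv2.minEnclosingCircle(P), cv2.fitEllipse(P))
        c[n,col]=e[0]
for col in 'rb': print(col,tri(ray(camera_params("top"),c["top",col]),ray(camera_params("scene"),c["scene",col])))
f=cv2.imread("pics/top0.png"); cv2.imwrite("pics/topz.png",cv2.resize(f[230:330,250:400],None,fx=5,fy=5,interpolation=cv2.INTER_CUBIC))
f=cv2.imread("pics/scene0.png"); cv2.imwrite("pics/scz.png",cv2.resize(f[190:290,240:400],None,fx=5,fy=5,interpolation=cv2.INTER_CUBIC))
E
```

```text
top r 177 (346, 256, 37, 37) ((364.07843017578125, 273.69091796875), (35.85888671875, 36.507328033447266), 136.137939453125)
((528.4974365234375, -51.65907669067383), 34.397884368896484) ((528.5276489257812, -52.008426666259766), (67.75811004638672, 68.08251190185547), 87.32669830322266)
top b 156 (263, 278, 37, 37) ((281.41546630859375, 296.5111389160156), (36.514923095703125, 36.931339263916016), 12.21722412109375)
((488.62139892578125, 102.1329574584961), 34.26870346069336) ((488.6795654296875, 102.39295196533203), (67.20951843261719, 68.11823272705078), 111.09821319580078)
scene r 174 (261, 240, 33, 14) ((277.01666259765625, 244.01718139648438), (18.7370662689209, 32.292388916015625), 87.41404724121094)
((537.922607421875, -51.22626876831055), 32.80064392089844) ((537.9115600585938, -51.25443649291992), (63.75360870361328, 65.47696685791016), 178.63912963867188)Traceback (most recent call last):
  File "<stdin>", line 11, in <module>
cv2.error: OpenCV(4.12.0) /io/opencv/modules/imgproc/src/convhull.cpp:143: error: (-215:Assertion failed) total >= 0 && (depth == CV_32F || depth == CV_32S) in function 'convexHull'
```

```bash
python3 - <<'E'
from h import *
f=cv2.imread("pics/top0.png"); cv2.imwrite("pics/topz.png",cv2.resize(f[230:330,250:400],None,fx=5,fy=5,interpolation=cv2.INTER_CUBIC))
f=cv2.imread("pics/scene0.png"); cv2.imwrite("pics/scz.png",cv2.resize(f[190:290,240:400],None,fx=5,fy=5,interpolation=cv2.INTER_CUBIC))
p=camera_params("top")
for n,uv,z in [("funneltip",(457,260),105),("mug",(363,195),85),("knob",(367.5,270),118),("oknob",(280,294),118)]: print(n,plane(p,uv,z).round())
E
python3 -m creep '{"offset":[[-0.02,-0.02,0],[-0.0375,-0.0355,0],[-0.0375,-0.0355,0],[-0.0375,-0.0355,0],[-0.0375,-0.0355,0]],"rotation":[[0,0,0],[0,0,0],[0,0,0],[0,0,0],[0,0,0]]}' 0
```

```text
funneltip [ 544. -214.  105.]
mug [672. -52.  85.]
knob [527. -52. 118.]
oknob [488. 101. 118.]
time_s: 0.78
ee_pos: [262.4, 360.3, 213.8]
ee_rot: [-180.0, 0.0, 166.5]
force: [0.2, 0.4, 0.3]
gripper_width: 91.1
```

View pics/topz.png

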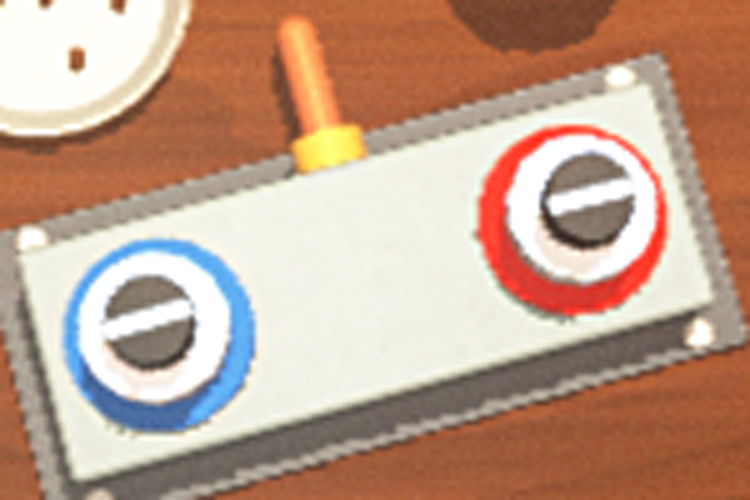

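View pics/scz.png

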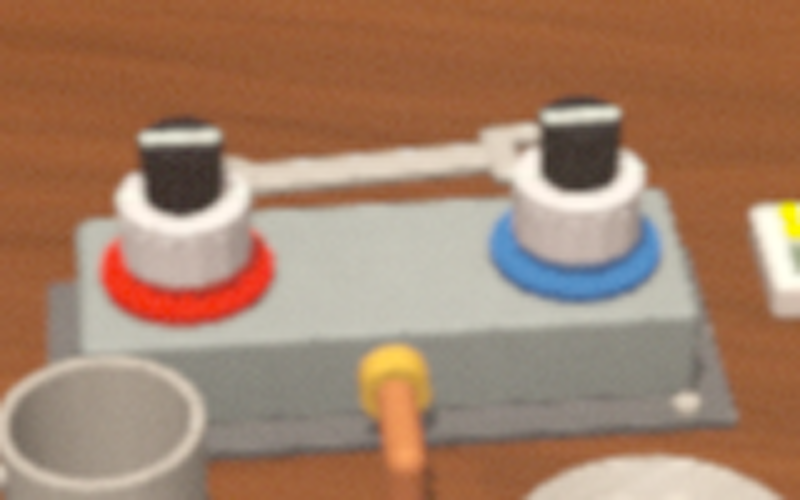

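The zoomed crops show both white lines running along the manifold (red knob's line (553,207)–(633,186) in the enlarged top crop). The red knob estimate is (528,-52). I continue the approach.

```bash
python3 -m creep '{"offset":[[-0.0354,-0.0339,0],[-0.0354,-0.0339,0],[-0.0354,-0.0339,0],[-0.0354,-0.0339,0],[-0.0354,-0.0339,0]],"rotation":[[0,0,0],[0,0,0],[0,0,0],[0,0,0],[0,0,0]]}'
python3 -m creep '{"offset":[[-0.0354,-0.0339,0],[-0.0354,-0.0339,0],[-0.0354,-0.0339,0],[-0.0354,-0.0339,0],[-0.0354,-0.0339,0]],"rotation":[[0,0,0],[0,0,0],[0,0,0],[0,0,0],[0,0,0]]}'
python3 -m creep '{"offset":[[0,0,0],[0,0,0],[0,0,0],[0,0,0],[0,0,0]],"rotation":[[0,0,10.4],[0,0,10.4],[0,0,10.4],[0,0,10.4],[0,0,10.4]]}'
python3 -m creep '{"offset":[[0,0,0],[0,0,0]],"rotation":[[0,0,10.1],[0,0,0]]}'
python3 - <<'E'
from h import *
s=env.state(); print(s["ee_pos"],s["ee_rot"],s["qpos"])
for n in ["wrist","top"]:
    f=grab_frame(n); cv2.imwrite(f"pics/{n}1.png",f[:,:,::-1])
E
```

```text
time_s: 1.4
ee_pos: [394.9, 154.2, 213.9]
ee_rot: [180.0, 0.0, 166.5]
force: [0.8, 0.1, -0.8]
gripper_width: 91.0
time_s: 2.02
ee_pos: [527.3, -51.9, 213.7]
ee_rot: [180.0, -0.0, 166.5]
force: [-0.7, 0.5, 0.9]
gripper_width: 91.0
time_s: 2.65
ee_pos: [526.6, -50.5, 213.6]
ee_rot: [-180.0, -0.0, 114.1]
force: [-0.3, 0.4, -0.1]
gripper_width: 91.3
time_s: 2.9
ee_pos: [526.6, -50.4, 213.7]
ee_rot: [-180.0, -0.0, 104.5]
force: [0.4, 0.0, -0.3]
gripper_width: 91.3
[526.60229814 -50.41967913 213.67854846] [-1.79971222e+02 -1.62464588e-02  1.04510228e+02] [-6.71776035e+00  1.41972475e+01  9.55610096e+01  5.01852064e-03
  7.02744510e+01 -2.12296877e+01]
```

View pics/wrist1.png

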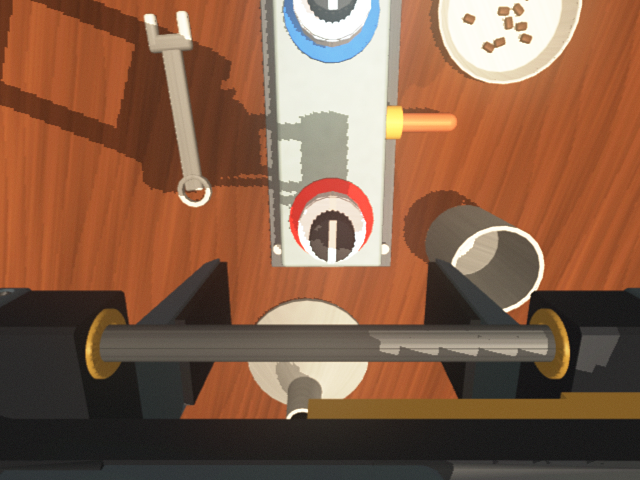

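The wrist view shows the red ring centred near (331,222), with the white line running (332,221)–(332,262) and the fingers straddling it.

```bash
python3 - <<'E'
from h import *
f=cv2.imread("pics/wrist1.png")[:,:,::-1].copy(); p=camera_params("wrist")
g=cv2.cvtColor(f,cv2.COLOR_RGB2GRAY)
def knob(u0,u1,v0,v1):
    s=g[v0:v1,u0:u1]; cv2.imwrite("pics/k.png",cv2.resize(f[v0:v1,u0:u1,::-1],None,fx=5,fy=5))
knob(280,390,170,275)
m=ring(f,'r'); m[270:]=0; m[:,:270]=0;m[:,390:]=0
pts=cv2.findNonZero(m)
print(cv2.boundingRect(pts))
hull=cv2.convexHull(pts); P=np.array([plane(p,u[0],56)[:2] for u in hull])
# keep true circle arc: fit circle lsq on points in upper/side (rows<235)
A=P[hull[:,0,1]<228]; s=np.linalg.lstsq(np.c_[2*A,np.ones(len(A))],(A**2).sum(1),rcond=None)[0]
print("ring wrist",s[:2],np.sqrt(s[2]+s[0]**2+s[1]**2))
for z in (116,118,120): print(plane(p,(332,221),z),plane(p,(332,262),z))
E
```

```text
(291, 208, 6, 25)
ring wrist [510.00180589 -55.54681166] 14.596581576910069
[526.66150218 -39.96541504 116.        ] [534.33508914 -69.18804804 116.        ]
[526.51905176 -39.50580123 118.        ] [534.13569704 -68.51158833 118.        ]
[526.37660134 -39.04618741 120.        ] [533.93630494 -67.83512863 120.        ]
```

View pics/k.png

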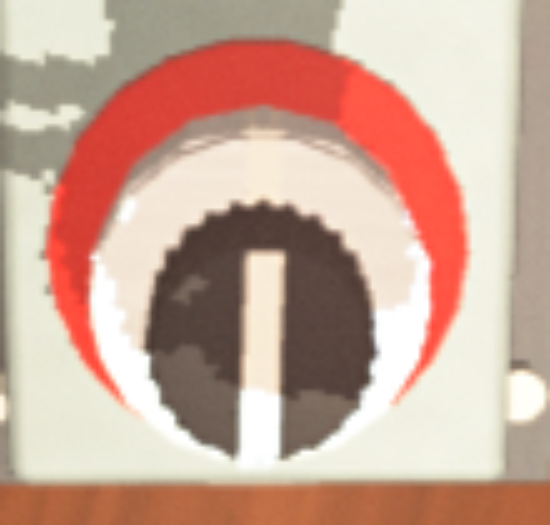

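The crop shows the knob with its line at full-frame (332.6,220)–(332,262). I refit the ring with a looser mask.

```bash
python3 - <<'E'
from h import *
def fit(n,box,z,file,cut=None):
    f=cv2.imread(file); p=camera_params(n)
    h=cv2.cvtColor(f,cv2.COLOR_BGR2HSV)
    m=cv2.inRange(h,(0,170,120),(6,255,255))|cv2.inRange(h,(174,150,120),(180,255,255))
    q=np.zeros_like(m); u0,u1,v0,v1=box; q[v0:v1,u0:u1]=m[v0:v1,u0:u1]
    k,l,st,_=cv2.connectedComponentsWithStats(q); q=(l==1+st[1:,4].argmax()).astype(np.uint8)
    hull=cv2.convexHull(cv2.findNonZero(q)); print(n,cv2.boundingRect(hull))
    if cut: hull=hull[hull[:,0,1]<cut]
    A=np.array([plane(p,u[0],z)[:2] for u in hull])
    s=np.linalg.lstsq(np.c_[2*A,np.ones(len(A))],(A**2).sum(1),rcond=None)[0]
    print(s[:2],np.sqrt(s[2]+s[0]**2+s[1]**2))
fit("wrist",(280,390,170,262),56,"pics/wrist1.png",240)
fit("top",(340,390,250,300),56,"pics/top0.png")
p=camera_params("top"); print([plane(p,(250+x/5-.4,230+y/5-.4),118).round(1) for x,y in [(553,207),(633,186)]])
E
```

```text
wrist (290, 179, 83, 69)
[529.71193585 -52.71741849] 35.08712953703695
top (346, 255, 37, 38)
[528.73068476 -51.95061057] 34.69692540113678
[array([525.4, -38.7, 118. ]), array([532.3, -67. , 118. ])]
```

```bash
python3 -m creep '{"offset":[[-0.0032,0.002,0.01],[0,0,0.03],[0,0,0.03],[0,0,0.02],[0,0,0]],"rotation":[[0,0,0],[0,0,0],[0,0,0],[0,0,0],[0,0,0]]}'
python3 - <<'E'
from h import *
f=grab_frame("wrist"); cv2.imwrite("pics/wrist2.png",f[:,:,::-1])
E
```

```text
time_s: 3.62
ee_pos: [528.2, -53.0, 121.9]
ee_rot: [-179.8, -0.1, 104.4]
force: [-0.1, -0.6, 0.7]
gripper_width: 90.9
```

View pics/wrist2.png

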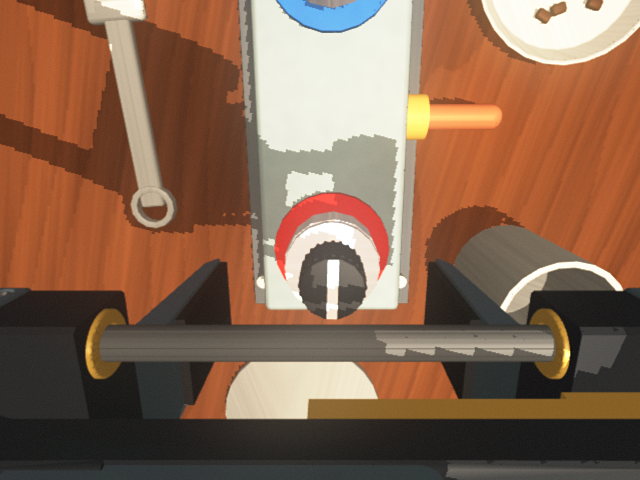

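Wrist view: the line is at u≈333 (v 261–318), and the finger tips at 228 and 427 are midway at about 328. That leaves about 1–2 mm of offset, which I check.

```bash
python3 - <<'E'
from h import *
p=camera_params("wrist"); s=env.state(); print(s["ee_pos"])
a=plane(p,(332.8,261),118);b=plane(p,(332.8,318),118);print(a,b,(a+b)/2)
R=p["R"];t=p["t"]
for z in (122,141):
  q=p["mtx"]@(R@np.array([*s["ee_pos"][:2],z])+t);print(q[:2]/q[2])
E
```

```text
[529.24742112 -53.10564888 123.2501226 ]
[527.9309853  -39.98906918 118.        ] [535.39134323 -68.58788813 118.        ] [531.66116426 -54.28847865 118.        ]
[328.55916358 290.05734809]
[328.605106   308.02449374]
```

```bash
python3 -m creep '{"offset":[[0,0.0012,0.006],[0,0,0.01],[0,0,0.008],[0,0,0.0045],[0,0,0]],"rotation":[[0,0,0],[0,0,0],[0,0,0],[0,0,0],[0,0,0]]}'
python3 -m creep '{"offset":[[0,0,0],[0,0,0],[0,0,0],[0,0,0],[0,0,0]],"rotation":[[0,0,0],[0,0,0],[0,0,0],[0,0,0],[0,0,0]]}' 0.5 10
```

```text
time_s: 4.3
ee_pos: [530.4, -52.7, 95.0]
ee_rot: [-180.0, -0.0, 104.4]
force: [0.6, -0.2, 0.1]
gripper_width: 91.3
time_s: 4.92
ee_pos: [530.7, -52.7, 95.5]
ee_rot: [180.0, -0.0, 104.4]
force: [0.3, 0.1, -0.4]
gripper_width: 46.0
```

```bash
python3 -m creep '{"offset":[[0,0,0],[0,0,0],[0,0,0],[0,0,0],[0,0,0]],"rotation":[[0,0,0],[0,0,0],[0,0,0],[0,0,0],[0,0,0]]}' 1 10
python3 - <<'E'
from h import *
f=grab_frame("wrist"); cv2.imwrite("pics/wrist3.png",f[:,:,::-1]);f=grab_frame("scene"); cv2.imwrite("pics/scene3.png",cv2.resize(f[130:300,200:420,::-1],None,fx=3.4,fy=3.4))
s=env.state();print(s["torque"],s["force"],s["gripper_width"])
E
```

```text
time_s: 5.55
ee_pos: [530.7, -52.7, 95.4]
ee_rot: [-180.0, -0.0, 104.4]
force: [0.6, 0.1, 0.9]
gripper_width: 31.7
[-0.05376879  0.10171878  0.02228597] [0.2247897  0.47108521 0.09392675] 31.972495419251338
```

View pics/scene3.png

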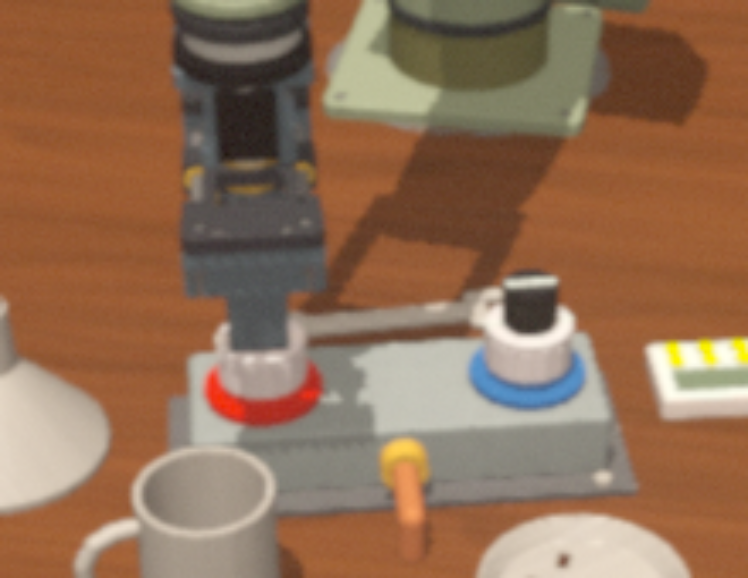

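The scene view shows the knob between the fingers at 32 mm. I raise the grip to 40 N and try clockwise (seen from above) first.

```bash
python3 -m creep '{"offset":[[0,0,0],[0,0,0],[0,0,0],[0,0,0],[0,0,0]],"rotation":[[0,0,0],[0,0,0],[0,0,2.5],[0,0,2.5],[0,0,2.5]]}' 1 40
python3 -c "
from workcell import env;print(env.state()['torque'],env.state()['ee_rot'])"
python3 -m creep '{"offset":[[0,0,0],[0,0,0],[0,0,0],[0,0,0]],"rotation":[[0,0,2.5],[0,0,2.5],[0,0,2.5],[0,0,0]]}'
python3 -c "
from workcell import env;print(env.state()['torque'],env.state()['ee_rot'])"
```

```text
time_s: 6.28
ee_pos: [530.6, -52.8, 95.4]
ee_rot: [-180.0, 0.0, 97.0]
force: [-0.8, 0.8, 0.4]
gripper_width: 30.9
[-0.05149577  0.06179693  0.9365521 ] [-1.79984285e+02  3.00485423e-02  9.69569221e+01]
time_s: 6.78
ee_pos: [530.6, -53.2, 95.6]
ee_rot: [-180.0, 0.1, 89.6]
force: [-0.4, -2.8, 1.9]
gripper_width: 31.1
[-0.45660903  0.24593148  0.90900219] [-1.79987006e+02  8.24895631e-02  8.95699216e+01]
```

Clockwise torque jumped to 0.93 N m and held there with slip, so that is the hard stop. I now go anticlockwise.

```bash
T(){ python3 -c "
from workcell import env;s=env.state();print('TQ',s['torque'].round(3),s['force'].round(1))"; }
python3 -m creep '{"offset":[[0,0,0],[0,0,0],[0,0,0],[0,0,0],[0,0,0]],"rotation":[[0,0,-3],[0,0,-3],[0,0,-3],[0,0,-3],[0,0,-3]]}';T
python3 -m creep '{"offset":[[0,0,0],[0,0,0],[0,0,0],[0,0,0]],"rotation":[[0,0,-2.5],[0,0,-2.5],[0,0,-2.5],[0,0,0]]}';T
python3 -m creep '{"offset":[[0,0,0],[0,0,0],[0,0,0],[0,0,0]],"rotation":[[0,0,-2.5],[0,0,-2.5],[0,0,-2.5],[0,0,0]]}';T
```

```text
time_s: 7.4
ee_pos: [530.8, -52.5, 95.5]
ee_rot: [180.0, -0.0, 104.4]
force: [0.3, 0.7, 0.9]
gripper_width: 30.8
TQ [-0.131  0.122  0.008] [0.3 0.7 0.9]
time_s: 7.9
ee_pos: [530.8, -52.5, 95.5]
ee_rot: [180.0, -0.0, 111.8]
force: [0.5, 1.0, 1.3]
gripper_width: 31.1
TQ [-0.001  0.141  0.015] [0.5 1.  1.3]
time_s: 8.4
ee_pos: [530.8, -52.6, 95.5]
ee_rot: [180.0, -0.0, 119.3]
force: [-0.4, 0.5, 0.9]
gripper_width: 31.6
TQ [-0.039  0.072 -0.007] [-0.4  0.5  0.9]
```

It turns freely. I continue to the far stop.

```bash
T(){ python3 -c "
from workcell import env;s=env.state();print('TQ',s['torque'].round(3),s['force'].round(1))"; }
python3 -m creep '{"offset":[[0,0,0],[0,0,0],[0,0,0],[0,0,0],[0,0,0]],"rotation":[[0,0,-4],[0,0,-4],[0,0,-4],[0,0,-4],[0,0,-4]]}';T
python3 -m creep '{"offset":[[0,0,0],[0,0,0],[0,0,0]],"rotation":[[0,0,-3],[0,0,-3],[0,0,0]]}';T
python3 -m creep '{"offset":[[0,0,0],[0,0,0],[0,0,0]],"rotation":[[0,0,-3],[0,0,-3],[0,0,0]]}';T
```

```text
time_s: 9.02
ee_pos: [530.8, -52.7, 95.5]
ee_rot: [180.0, 0.0, 139.4]
force: [-0.6, -0.3, 1.2]
gripper_width: 31.6
TQ [-0.002  0.073 -0.016] [-0.6 -0.3  1.2]
time_s: 9.4
ee_pos: [530.9, -52.7, 95.5]
ee_rot: [180.0, 0.0, 145.3]
force: [0.4, 0.1, 1.0]
gripper_width: 31.5
TQ [-0.06   0.058 -0.01 ] [0.4 0.1 1. ]
time_s: 9.78
ee_pos: [530.9, -52.7, 95.5]
ee_rot: [180.0, 0.0, 151.3]
force: [0.3, -0.4, 2.1]
gripper_width: 30.7
TQ [-0.007 -0.038  0.047] [ 0.3 -0.4  2.1]
```

```bash
T(){ python3 -c "
from workcell import env;s=env.state();print('TQ',s['torque'].round(3),s['force'].round(1))"; }
python3 -m creep '{"offset":[[0,0,0],[0,0,0],[0,0,0]],"rotation":[[0,0,-2],[0,0,-2],[0,0,0]]}';T
python3 -m creep '{"offset":[[0,0,0],[0,0,0],[0,0,0]],"rotation":[[0,0,-2],[0,0,-2],[0,0,0]]}';T
```

```text
time_s: 10.15
ee_pos: [531.4, -52.7, 95.6]
ee_rot: [180.0, 0.1, 155.4]
force: [2.2, 0.5, 0.3]
gripper_width: 31.1
TQ [-0.003 -0.465 -0.03 ] [2.2 0.5 0.3]
time_s: 10.52
ee_pos: [531.4, -52.6, 95.6]
ee_rot: [179.9, 0.1, 159.3]
force: [3.7, 0.3, 0.3]
gripper_width: 31.4
TQ [ 0.194 -0.755 -0.79 ] [3.7 0.3 0.3]
```

```bash
python3 - <<'E'
from h import *
for n in ("wrist","scene","top"):
    f=grab_frame(n); cv2.imwrite(f"pics/{n}4.png",f[:,:,::-1])
E
```

```text
(no output)
```

View pics/wrist4.png

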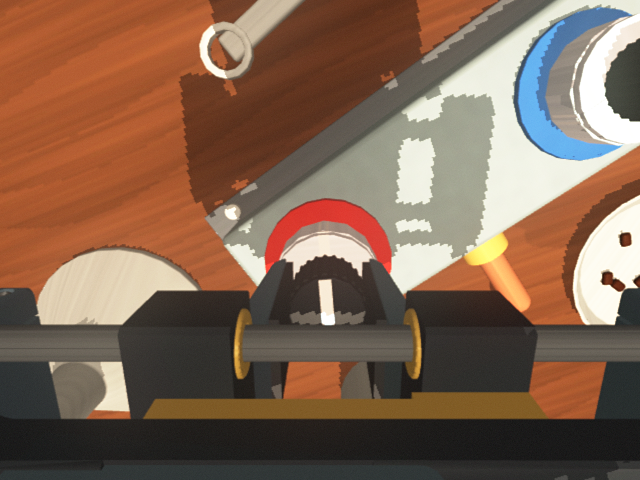

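The torque rose to −0.79 N m at 55° from the locked pose, which is the far stop. The wrist view shows the white line at (327,282)–(329,325), still parallel to the tool, so the knob hardly slipped. I back off 3° and lift.

```bash
T(){ python3 -c "
from workcell import env;s=env.state();print('TQ',s['torque'].round(3),s['force'].round(1))"; }
python3 -m creep '{"offset":[[0,0,0],[0,0,0]],"rotation":[[0,0,3],[0,0,0]]}';T
python3 -m creep '{"offset":[[0,0,-0.001],[0,0,-0.001],[0,0,-0.0015],[0,0,-0.0015],[0,0,0]],"rotation":[[0,0,0],[0,0,0],[0,0,0],[0,0,0],[0,0,0]]}';T
```

```text
time_s: 10.92
ee_pos: [531.3, -52.8, 95.6]
ee_rot: [180.0, 0.1, 156.5]
force: [4.6, 1.2, 0.1]
gripper_width: 31.2
TQ [ 0.224 -0.925 -0.233] [4.6 1.2 0.1]
time_s: 11.55
ee_pos: [530.8, -52.9, 99.6]
ee_rot: [-180.0, 0.0, 156.5]
force: [5.0, -0.1, -5.0]
gripper_width: 30.7
TQ [ 0.06  -1.257 -0.138] [ 5.  -0.1 -5. ]
```

```bash
T(){ python3 -c "
from workcell import env;s=env.state();print('TQ',s['torque'].round(3),s['force'].round(1))"; }
python3 -m creep '{"offset":[[-0.0009,0.0004,-0.001],[0,0,-0.0015],[0,0,-0.0015],[0,0,-0.001],[0,0,0]],"rotation":[[0,0,0],[0,0,0],[0,0,0],[0,0,0],[0,0,0]]}';T
python3 -m creep '{"offset":[[0,0,-0.002],[0,0,-0.002],[0,0,-0.002],[0,0,-0.002],[0,0,0]],"rotation":[[0,0,0],[0,0,0],[0,0,0],[0,0,0],[0,0,0]]}';T
```

```text
time_s: 12.18
ee_pos: [531.0, -52.7, 105.6]
ee_rot: [-180.0, -0.1, 156.4]
force: [1.8, 0.5, -1.5]
gripper_width: 31.3
TQ [ 0.009 -0.329 -0.034] [ 1.8  0.5 -1.5]
time_s: 12.8
ee_pos: [531.5, -52.8, 113.6]
ee_rot: [-180.0, -0.0, 156.4]
force: [0.3, -0.9, -1.4]
gripper_width: 30.8
TQ [-0.06   0.024  0.031] [ 0.3 -0.9 -1.4]
```

```bash
python3 - <<'E'
from h import *
f=grab_frame("scene"); cv2.imwrite("pics/scene5.png",cv2.resize(f[130:300,200:420,::-1],None,fx=3.4,fy=3.4))
E
```

```text
(no output)
```

View pics/scene5.png

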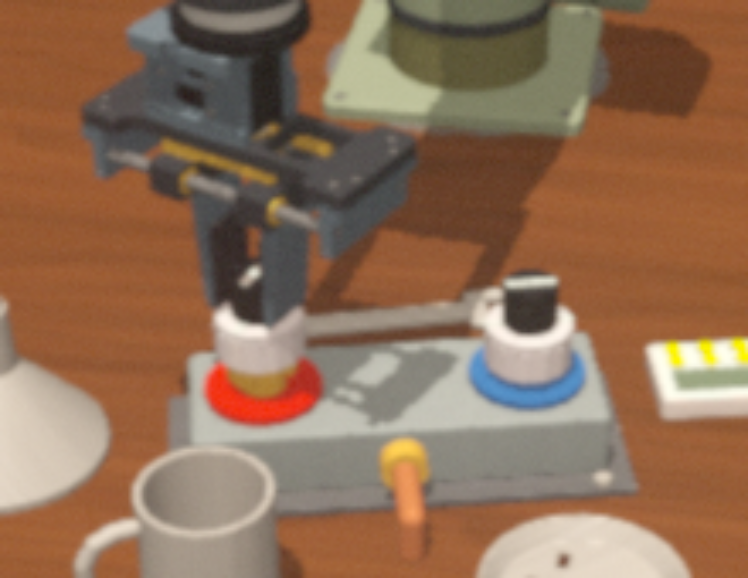

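The scene view shows the cap riding up and the brass neck exposed. Only about 1.4 N, the cap's weight, remains on the wrist. I lift to +100 mm.

```bash
python3 -m creep '{"offset":[[0,0,-0.005],[0,0,-0.008],[0,0,-0.01],[0,0,-0.01],[0,0,-0.01]],"rotation":[[0,0,0],[0,0,0],[0,0,0],[0,0,0],[0,0,0]]}'
python3 -m creep '{"offset":[[0,0,-0.012],[0,0,-0.012],[0,0,-0.01],[0,0,-0.005],[0,0,0]],"rotation":[[0,0,0],[0,0,0],[0,0,0],[0,0,0],[0,0,0]]}'
python3 - <<'E'
from h import *
s=env.state();print(s["ee_pos"],s["ee_rot"],s["force"],s["torque"])
f=grab_frame("scene"); cv2.imwrite("pics/scene6.png",f[:,:,::-1]);cv2.imwrite("pics/scene6z.png",cv2.resize(f[100:300,180:420,::-1],None,fx=3,fy=3))
f=grab_frame("top"); cv2.imwrite("pics/top6.png",f[:,:,::-1])
f=grab_frame("wrist"); cv2.imwrite("pics/wrist6.png",f[:,:,::-1])
E
```

```text
time_s: 13.48
ee_pos: [531.8, -52.8, 157.4]
ee_rot: [180.0, 0.0, 156.4]
force: [0.5, 0.1, -1.7]
gripper_width: 31.1
time_s: 14.1
ee_pos: [531.8, -52.8, 195.7]
ee_rot: [180.0, 0.0, 156.4]
force: [0.2, -0.2, -1.4]
gripper_width: 31.4
[531.79093201 -52.76734831 195.71780784] [1.79985457e+02 2.71607063e-02 1.56387426e+02] [ 0.23448633 -0.21691999 -1.36862365] [-0.02018607 -0.04405392  0.03482664]
```

View pics/scene6z.png

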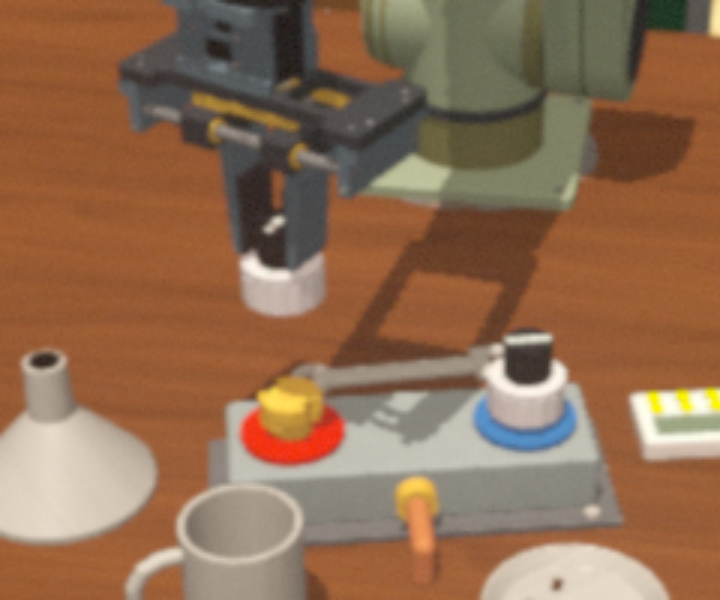

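View pics/wrist6.png

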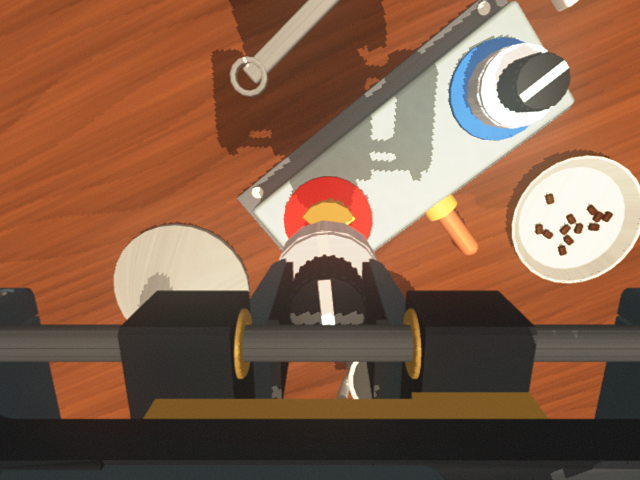

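View pics/top6.png

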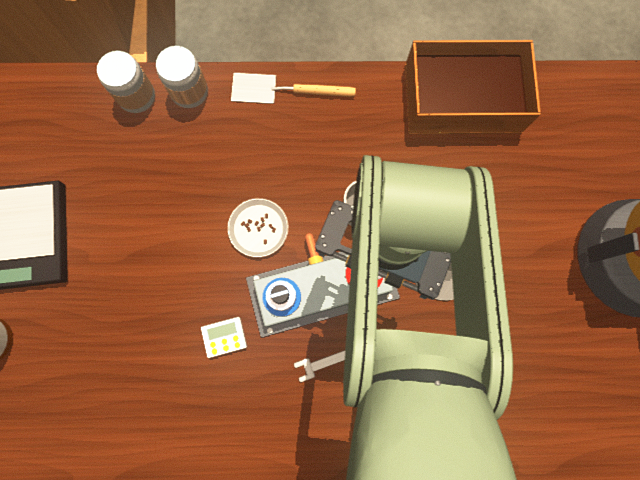

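The scene and wrist views show the cap held upright above the bare brass neck (neck at about (290,405) in the scene crop, (329,213) in the wrist view). The other cap's line is unmoved and the bystanders I can see are in place. I hand in.

```bash
python3 -c "
from workcell import env;s=env.state();print(s['time_s'],s['gripper_width'],s['force'].round(1));env.job_done()"
```

```text
14.25 31.36388835886969 [ 0.2  0.1 -1.8]
the job is handed in; nothing more can be done
```

The cap is off the red-ringed port, and I handed the job in at 14.3 s with it still held upright in a 40 N grip.

- **Turning:** Clockwise hit a hard stop, with the torque at about 0.93 N m and the knob slipping. That is higher than the roughly 0.4 N m you quoted for slip. Anticlockwise it turned freely to its far stop at about 55° (−0.79 N m). I backed off 3° and lifted.
- **Lift:** There was about 5 N of side force in the first 4 mm, so I moved the tool about 1 mm sideways to relieve it. After that only about 1.4–1.8 N, roughly the cap's weight, hung on the wrist.
- **Last checks:** The tool is 100 mm above the grasp height, with less than 0.1° of tilt. It stands about 1 mm from where the cap was gripped.
- **Port position:** My camera estimates of the port's axis disagreed by about 2–3 mm (x 528.5 to 531.7), so "straight over the port" is only confirmed to that accuracy.
- **Rest of the bench:** The final pictures show the bare brass neck and the blue-ringed cap unmoved. The funnel, dish, wrench and timer looked undisturbed. The arm partly hid the mug in the last top view, but the scene view showed it standing.

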